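# Hold the clutch spring compressed for the snap ring

## Robot

A 6-joint arm with a two-finger parallel gripper is mounted at the origin on a cart in front of the work surface, level with it; the furniture and walls round the work are solid. World frame = base frame: x ahead of the robot, y to its left, z up, the work surface at z = 0. Lengths are in m, angles in rad, forces in N, time in s.
With the tool pointing down it reaches from about 0.3 to 0.775 m from the base axis. Payload 14.6 kg.
Tool frame: the origin (TCP) lies at the very end of the fingers, on their centre line; the grasp point (between the pads) lies 19 mm behind it; z points along the fingers, y is the line along which they close (so a half turn about z gives the same grasp; the last joint's range is limited). The gripper opens to 94 mm and grips with 3 to 60 N. Pads are 16 mm wide; open, the fingers measure 119 mm over their backs; the gripper's body (75 mm by 177 mm) begins 78 mm behind the grasp point.
Start: joints at [1.168, 0.3, 1.521, -0, 1.321, -0.067], TCP at [0.181, 0.519, 0.205] pointing down, gripper open.
Joint ranges: [-3.03, 3.03], [-0.79, 2.21], [0.23, 2.52], [-1.04, 4.18], [0, 3.07], [-2.55, 2.55]. Speed limits (rad/s): [2.22, 2.22, 2.57, 3.14, 3.14, 3.14].

## Interface

Orientations are given as a unit quaternion [x, y, z, w].
In Python, from rig import telemetry, optics, job gives the robot as it stands.
- The arm moves only by the tool step_arm, never from a script. Its argument "increments" is a list of rows, each an object with "offset": the shift along the tool's x, y, z in cm, a list of three; "rotation": the turn, a rotation vector about the tool's x, y, z in degrees, a list of three; "claw": the opening, from 0 (shut) to 1 (fully open). In form: [{"offset": [x, y, z], "rotation": [wx, wy, wz], "claw": claw}, ...]. A call has 1 to 12 rows; each row shifts and turns the commanded pose from where the row before left it, along the tool's axes as they then stand; what a row does not reach is not made up. A row lasts 1/10 s, in which the tool goes at most 50 mm and 8.59 degrees, less where a joint would pass 70% of its speed; a pose out of reach is approached as far as the arm can. A call is refused whole if a number of a shift passes 5 or a number of a turn 8.59, either way. A call with a gripper value outside its range is refused whole. The fingers move at their own pace and stop on an object; "grip_force" is the grip in N (left out, the last holds). Time passes only in rows, so rows that do not move let the fingers close. It gives the time, the measured TCP pose, the force and the opening at its end, in the units of the state.
- telemetry.observe(): the state, without advancing time (a new reading comes with each control period).
- optics.get_image(name): name is "scene" or "top" or "wrist"; returns a dict with "color" (384x512x3 uint8, blue, green, red), "z_map" (384x512 float32, m along the optical axis (not along the pixel's ray), 0 where there is no reading), "mtx" (3x3 intrinsics, pixels), "view" (4x4, takes a point from world to camera coordinates). Camera axes: x right, y down, z forward; pixel columns grow to the right and rows downward; lengths in m; the calibration is good to about 2 mm. A picture is of the moment at which its call begins.
- job.finish_job(): hands the job in, once; it reports no verdict.
The state is a dict: "time": time; "joints": joint angles; "dq": joint speeds; "tau": joint torques, N m; "eef_pos": TCP position; "tcp_rot": TCP orientation; "wrist_force": force on the tool from outside, world axes, zero at the start; "torque": the same for the moment, N m; "gripper_width": opening from 0.0 (shut) to 1.0 (fully open).
Only numpy, scipy, OpenCV 4.12 (cv2) and the standard library are available. Lean on these libraries where they do the work, as an engineer would, in place of code of your own. Each camera call takes 0.05 s, during which the arm holds its last target. There are 200 camera calls.

## Task

Fit the loose clutch pressure plate into the drum on the spring compressor, lying flat on the spring seat with its four lugs in the drum's four slots, and let go of it. Then swing the compressor's hand lever round to its stop, over the plate, press it down until the lever is level, and finish while still holding it there steadily, so that the snap ring can be fitted.

Things in the scene. Friction and masses are not known exactly. Their poses are not given: they have to be found in the camera images.
- plate_centre (a point): centre of the loose steel pressure plate: disc 67 mm across, 6 mm thick, four lugs 12 mm wide along its own x and y axes (84 mm across opposite lugs). On top a hub 6 to 24 mm above the underside, 26 mm across its two flats (own y), 34 mm long (own x), then a round collar to 28 mm. Point: on the axis, 14 mm above the underside; z up. 0.17 to 0.35 kg. Grip from above across the flats.
- drum_rim (a point): centre of the open top of the fixed steel clutch drum on the compressor, level with its rim, 62 mm above the bench; z up. Bore 72 mm, outside 88 mm; four open-topped slots 16 mm wide, 32 mm deep, through the wall along its own x and y axes; the plate fits in any quarter-turn. Seated, the plate's underside rests on the spring seat 10 mm below the rim (plate_centre 4 mm above the rim).
- spring_seat (a joint): how far the round spring seat inside the drum is pressed down, in m: 0 = released; stops at 0.018. Its spring needs about 6 N to start it and 0.8 N more for each mm.
- head (a joint): swing of the compressor's turning head, which carries the lever, about its upright post, in rad: 0 = against its stop, lever over the centre of the drum; grows (to 1.45) as the lever swings away, clockwise seen from above. It stays where it is left.
- lever (a joint): angle of the hand lever, in rad: 0 = raised at rest (0.30 rad above level), 0.30 = level; grows as it is pressed down. A spring lifts it again when it is let go (about 3 N at the ball); with the plate under the pad, level takes about 11 N down at the ball.
- lever_pivot (a point): pivot of the hand lever, on the axis of the post, 95 mm above the bench and 100 mm in level distance from the drum's axis. The lever's rounded pad, 100 mm from the pivot, meets the seated plate's collar about 0.10 rad before level; at level the spring seat is 10 mm down.
- lever_ball (a point): centre of the black ball knob, 34 mm in diameter, at the free end of the hand lever, 205 mm from lever_pivot; 95 mm above the bench when the lever is level, about 156 mm when raised. A steel rod 13 mm thick joins it on the side of the pivot.
Mind the look-alikes: they are no part of the job. Leave any purple or turquoise look-alike of the part that bears plate_centre alone.

How it is judged:
On the way, in this order (a step that is already met when the one before it is completed fails the run):
1. the plate lies flat on the spring seat with its lugs in the drum's slots, let go (horizontal distance between plate_centre and drum_rim below 0.004 m and z of plate_centre in the frame of drum_rim below 0.006 m and angle between plate_centre's own z axis and vertical below 0.06 rad and contact force between the fingers and pressure_plate below 0.3 N), for 0.3 s.
2. the raised lever is swung to its stop, over the plate (value of joint head below 0.08 rad and value of joint lever below 0.22 rad), for 0.1 s.
At the end, for the whole second after the job is handed in: Through the last second the robot holds the lever down: head at its stop (0.08 rad), lever level (within 0.055 rad) and steady, pad on the plate with over 5 N, spring seat 4.5 to 15.5 mm down, plate centred in the drum (4 mm), flat (0.08 rad) and untouched by the robot (value of joint head below 0.08 rad and value of joint lever between 0.245 and 0.355 rad and velocity of joint lever between -0.1 and 0.1 rad/s and value of joint spring_seat between 0.0045 and 0.0155 m and contact force between lever and pressure_plate above 5 N and contact force between any of the fingers, the arm and lever above 3 N and contact force between each of the arm, the fingers and pressure_plate below 0.3 N and horizontal distance between plate_centre and drum_rim below 0.004 m and angle between plate_centre's own z axis and vertical below 0.08 rad and z of plate_centre in the frame of drum_rim below 0.001 m); the arm keeps its last pose, push and grip.
It also fails if it takes over 54 s, if anything falls off the work surface, if the arm or the gripper's body presses on something with over 40 N, if the wrist force passes 120 N, or if a joint passes its speed limit or range.

## Working session

There is one attempt and no reset: what is moved stays moved. The work goes in short steps, Python scripts to look and compute and a tool call to move; the robot and the scene stay as the last step left them, time stands still between calls to the robot, and variables do not carry over. Pictures are saved under pics/ and viewed, on a budget of 10 in all, crops included, one or two more only if the job needs it, and the job is handed in when it is done.

Besides the shell and the picture viewer there is one more tool, called after "Call:" as name(argument=value, ...), one argument or row to a line, values as JSON. step_arm: Moves the arm, as the interface text tells. Its arguments: {"type":"object","properties":{"increments":{"type":"array","items":{"type":"object","properties":{"offset":{"type":"array","items":{"type":"number"}},"rotation":{"type":"array","items":{"type":"number"}},"claw":{"type":"number"}}}},"grip_force":{"type":"number"}},"required":["increments"]}

```bash
mkdir -p pics
cat > h.py <<'E'
import numpy as np, cv2, pickle
from rig import telemetry, optics, job
def grab(n,f):
    d=optics.get_image(n); pickle.dump(d,open(f'pics/{f}.pkl','wb')); return d
def load(f): return pickle.load(open(f'pics/{f}.pkl','rb'))
def cloud(d):
    z=d['z_map']; v,u=np.mgrid[:z.shape[0],:z.shape[1]]; K=d['mtx']
    p=np.stack([(u-K[0,2])/K[0,0]*z,(v-K[1,2])/K[1,1]*z,z],-1)
    T=np.linalg.inv(d['view']); w=p@T[:3,:3].T+T[:3,3]; w[z==0]=np.nan; return w
def proj(d,P):
    c=np.atleast_2d(P)@d['view'][:3,:3].T+d['view'][:3,3]; q=c@d['mtx'].T; return q[:,:2]/q[:,2:]
E
python3 - <<'E'
from h import *
a=grab('top','top0'); b=grab('scene','scene0')
cv2.imwrite('pics/top0.png',cv2.resize(a['color'],(800,600),interpolation=3))
cv2.imwrite('pics/scene0.png',cv2.resize(b['color'],(800,600),interpolation=3))
print(telemetry.observe())
E
```

```text
{'time': 0.1, 'joints': array([ 1.16838682e+00,  3.00411124e-01,  1.52155891e+00, -6.74876386e-06,
        1.32065969e+00, -6.66739507e-02]), 'dq': array([ 0.00018633,  0.0008306 , -0.00197781, -0.00082662, -0.00025457,
        0.00032252]), 'tau': array([ 3.28467686e-04, -5.32638180e+01, -3.53286767e+01,  7.09886360e-02,
        2.34214577e-02, -5.71043961e-05]), 'eef_pos': array([0.18115288, 0.51905431, 0.20492859]), 'tcp_rot': array([ 1.67079632e-01,  9.85943268e-01, -5.05102301e-04, -1.17327794e-04]), 'wrist_force': array([-0.23722144,  0.9024459 ,  0.25936048]), 'torque': array([0.01086581, 0.01104173, 0.02800108]), 'gripper_width': 0.9984588577973361}
```

View pics/top0.png

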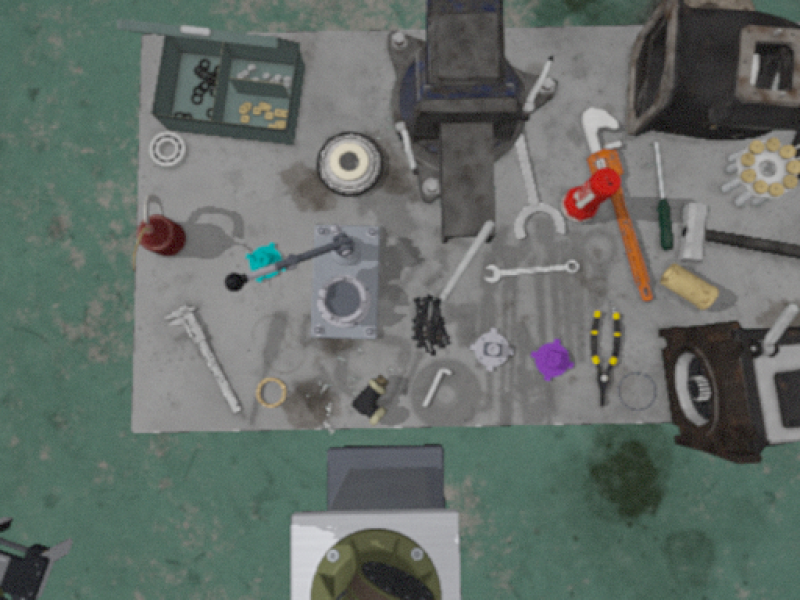

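View pics/scene0.png

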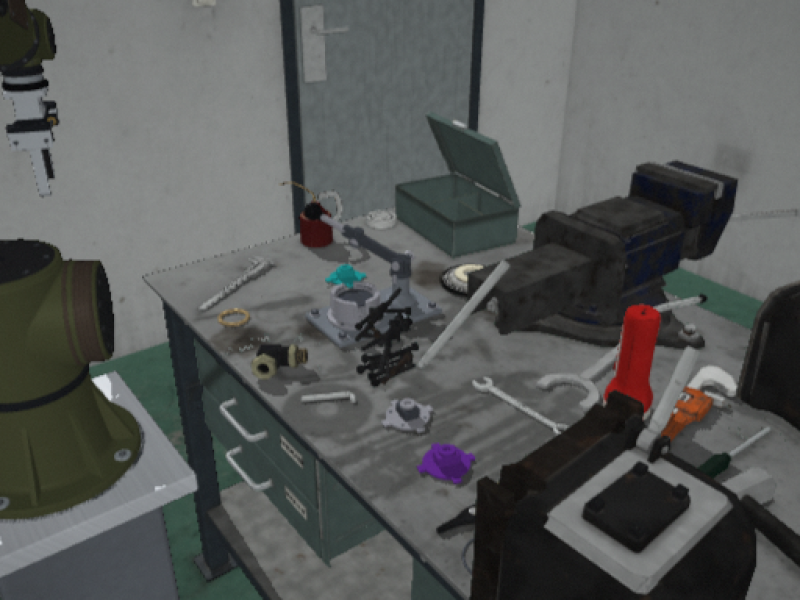

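The top picture shows the grey plate at (492,348), with look-alikes in purple at (552,360) and turquoise at (265,257). The drum is at (343,298), the post at (345,245) and the ball at (235,281). Only the grey steel part fits plate_centre. I'll confirm it in a crop and measure.

Run:
```python
from h import *
d=load('top0'); w=cloud(d); c=d['color']
A=cv2.resize(c[195:255,285:385],(800,480),interpolation=2)   # scale 8, plate
cv2.imwrite('pics/plate.png',A)
B=cv2.resize(c[135:225,140:260],(800,600),interpolation=2)
cv2.imwrite('pics/drum.png',B)
def reg(u0,u1,v0,v1,zl,zh,name):
    p=w[v0:v1,u0:u1].reshape(-1,3); p=p[(p[:,2]>zl)&(p[:,2]<zh)]
    (x,y),s,_=cv2.minAreaRect(p[:,:2].astype(np.float32))[0:3]
    print(name,len(p),'mean',p.mean(0).round(4),'minrect',round(x,4),round(y,4),np.round(s,4),_, 'mid',(p.min(0)/2+p.max(0)/2).round(4))
reg(298,332,205,242,.004,.012,'plate disc'); reg(298,332,205,242,.015,.04,'plate hub'); reg(298,332,205,242,.0255,.04,'collar')
reg(195,245,168,212,.052,.07,'drum rim'); reg(198,240,175,205,.02,.05,'drum in')
reg(140,162,170,190,.1,.2,'ball'); reg(205,232,145,170,.085,.2,'post')
reg(198,248,140,220,.003,.03,'base')
print(np.linalg.inv(d['view'])[:3].round(3),d['mtx'])
```

```text
plate disc 272 mean [ 0.454  -0.2315  0.0064] minrect 0.4554 -0.2327 [0.1086 0.0977] 2.2743289470672607 mid [ 0.4559 -0.2337  0.0079]
plate hub 97 mean [ 0.4549 -0.2307  0.0246] minrect 0.455 -0.2313 [0.0343 0.0256] 81.69951629638672 mid [ 0.4544 -0.2307  0.0261]
collar 40 mean [ 0.4557 -0.2318  0.0279] minrect 0.4566 -0.2313 [0.0248 0.0226] 21.2342586517334 mid [ 0.4558 -0.2328  0.0308]
drum rim 384 mean [0.5544 0.0541 0.0574] minrect 0.5547 0.0545 [0.0869 0.0862] 72.73113250732422 mid [0.5549 0.0547 0.0595]
drum in 278 mean [0.556  0.049  0.0339] minrect 0.5611 0.0543 [0.1003 0.0868] 89.24708557128906 mid [0.561  0.0544 0.035 ]
ball 163 mean [0.5793 0.2228 0.1636] minrect 0.5838 0.2222 [0.0306 0.0486] 42.481327056884766 mid [0.5791 0.2224 0.1612]
post 219 mean [0.6539 0.0558 0.1043] minrect 0.6594 0.0591 [0.0531 0.0532] 89.9288101196289 mid [0.6594 0.0591 0.1021]
base 2181 mean [0.593  0.0471 0.0133] minrect 0.597 0.0472 [0.1531 0.2465] 88.99647521972656 mid [0.5971 0.0457 0.0164]
[[-0.02  -0.995  0.1    0.447]
 [-1.     0.02  -0.    -0.059]
 [-0.002 -0.1   -0.995  1.184]] [[384.57796185   0.         256.83445383]
 [  0.         384.57796185 188.3851058 ]
 [  0.           0.           1.        ]]
```

View pics/plate.png

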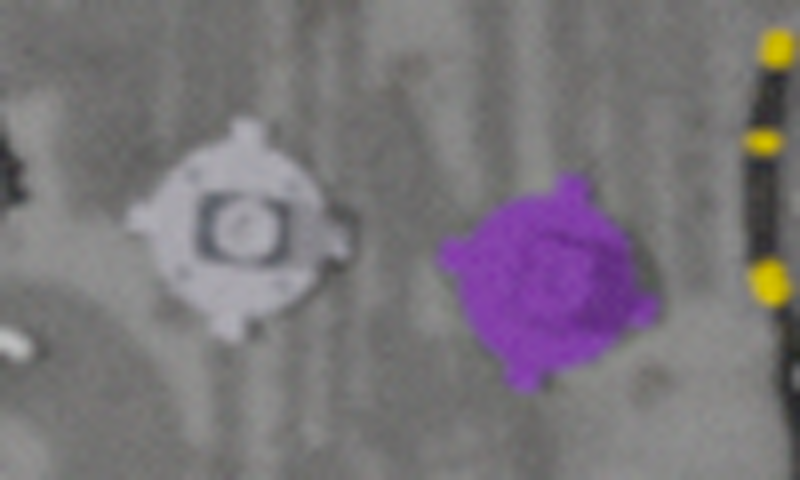

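View pics/drum.png

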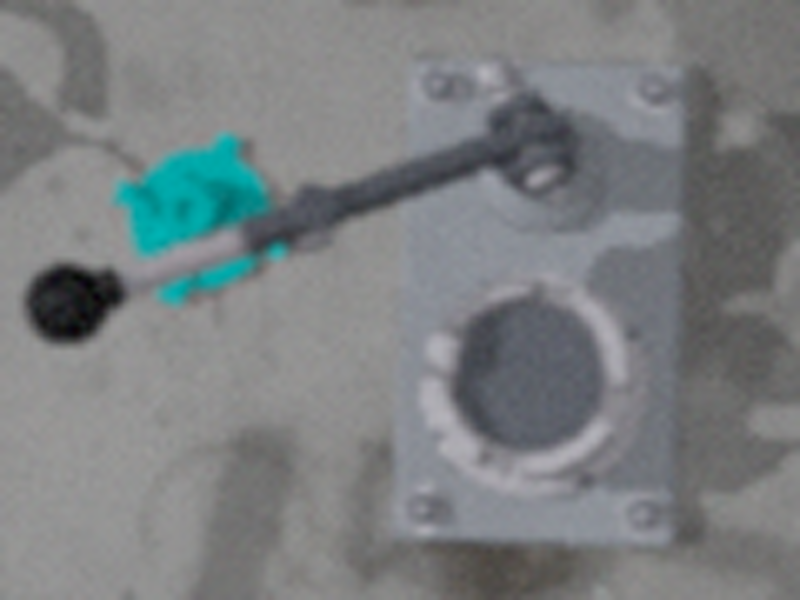

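The crop confirms it: the grey steel plate has its hub at (245,230), with lugs at (248,130), (338,240), (230,325) and (140,218). That puts its long axis at a yaw of about 83°, so the grip line is at −7°. The drum's slots are unclear, so I'll look with the wrist camera on the way.

Call:
step_arm(
  increments=[
    {"offset": [-4, -2.6, -0.6], "rotation": [0, 0, 0], "claw": 1},
    {"offset": [-4, -2.6, -0.6], "rotation": [0, 0, 0], "claw": 1},
    {"offset": [-4, -2.6, -0.6], "rotation": [0, 0, 0], "claw": 1},
    {"offset": [-4, -2.6, -0.6], "rotation": [0, 0, 0], "claw": 1},
    {"offset": [-4, -2.6, -0.6], "rotation": [0, 0, 0], "claw": 1},
    {"offset": [-4, -2.6, -0.6], "rotation": [0, 0, 0], "claw": 1},
    {"offset": [-4, -2.6, -0.6], "rotation": [0, 0, 0], "claw": 1},
    {"offset": [-4, -2.6, -0.6], "rotation": [0, 0, 0], "claw": 1},
    {"offset": [-4, -2.6, -0.6], "rotation": [0, 0, 0], "claw": 1},
    {"offset": [-4, -2.6, -0.6], "rotation": [0, 0, 0], "claw": 1},
    {"offset": [-4, -2.6, -0.6], "rotation": [0, 0, 0], "claw": 1},
    {"offset": [0, 0, 0], "rotation": [0, 0, 0], "claw": 1},
  ],
)

```text
time: 1.3
eef_pos: [0.5046, 0.1004, 0.2713]
tcp_rot: [0.169, 0.986, -0.0, 0.0]
wrist_force: [0.2, 0.8, -0.4]
gripper_width: 1.0
```

Run:
```python
from h import *
d=grab('wrist','w1'); cv2.imwrite('pics/w1.png',cv2.resize(d['color'],(800,600),interpolation=3))
s=telemetry.observe(); print(s['time'],s['eef_pos'],s['tcp_rot'],s['joints'])
print(np.linalg.inv(d['view'])[:3].round(3), d['mtx'][0,0], proj(d,[[.5547,.0545,.062],[.654,.056,.095]]))
```

```text
1.35 [0.50325543 0.1023552  0.27095429] [ 1.68885626e-01  9.85635551e-01 -1.74959270e-04 -4.19762641e-04] [ 1.29367479e-01  1.74874139e-01  1.52312883e+00 -8.77373605e-05
  1.44449504e+00 -1.10201983e+00]
[[ 0.333  0.908  0.253  0.429]
 [ 0.943 -0.321 -0.09   0.128]
 [-0.001  0.269 -0.963  0.45 ]] 305.17363914517705 [[233.63471978 212.29457616]
 [259.2606401  286.90345757]]
```

View pics/w1.png

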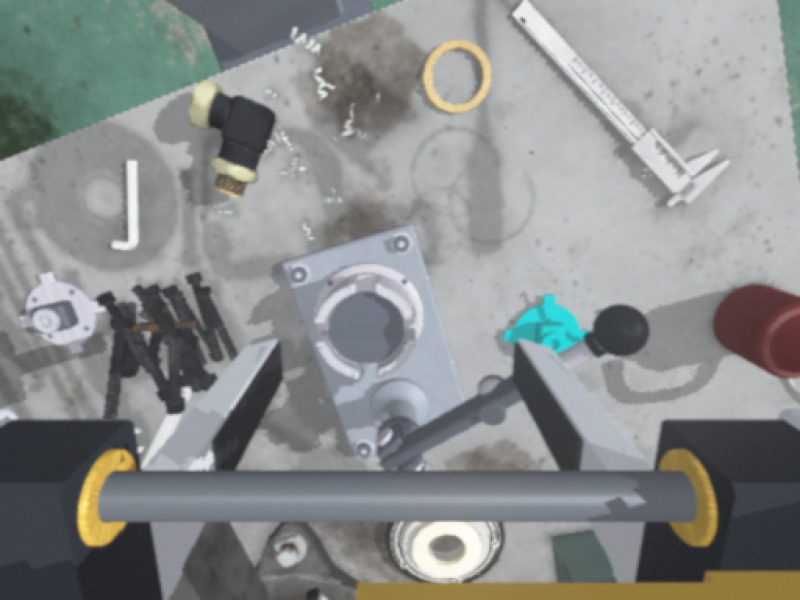

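The wrist view shows the drum at (369,322) with slots around its rim. I'll get the slot angles from the depth map, as an angular histogram of the rim.

Run:
```python
from h import *
d=load('w1'); w=cloud(d).reshape(-1,3)
m=(np.hypot(w[:,0]-.5547,w[:,1]-.0545)<.055)&(w[:,2]>.055)&(w[:,2]<.068)
p=w[m]; print(len(p),p.mean(0), cv2.minAreaRect(p[:,:2].astype(np.float32)), np.median(p[:,2]))
# fit circle on rim
from scipy.optimize import least_squares
q=p[:,:2]; q=q[(abs(np.hypot(*(q-[.5547,.0545]).T)-.040)<.008)]
o=least_squares(lambda c:np.clip(abs(np.hypot(*(q-c).T)-.040)-.004,0,None),[.5547,.0545]).x; print('rimc',o)
for R in(.0385,.0415):
  a=np.radians(np.arange(0,360,3)); P=np.c_[o[0]+R*np.cos(a),o[1]+R*np.sin(a),0*a+.062]
  px=proj(d,P).round().astype(int); z=cloud(d)[px[:,1],px[:,0],2]; print(''.join('#' if t>.055 else '.' for t in z))
# unwrapped picture
a=np.radians(np.linspace(-20,360,760)); R=np.linspace(.030,.050,300)
A,RR=np.meshgrid(a,R); P=np.stack([o[0]+RR*np.cos(A),o[1]+RR*np.sin(A),0*A+.062],-1).reshape(-1,3)
px=proj(d,P).astype(np.float32).reshape(300,760,2)
g=cv2.remap(d['color'],px[...,0],px[...,1],1)
for k in range(-20,360,10): cv2.putText(g,str(k),((k+20)*2,12),0,.3,(0,0,255)) 
cv2.imwrite('pics/unw.png',g)
```

```text
926 [0.55414114 0.0544834  0.06067799] ((0.5546053647994995, 0.05389982834458351), (0.08643606305122375, 0.08694063872098923), 70.81221008300781) 0.061087520735750356
rimc [0.55450963 0.05399849]
#####################........#####################........######################.......#######################.........#
######################.......#####################........######################.......########################.......##
```

View pics/unw.png

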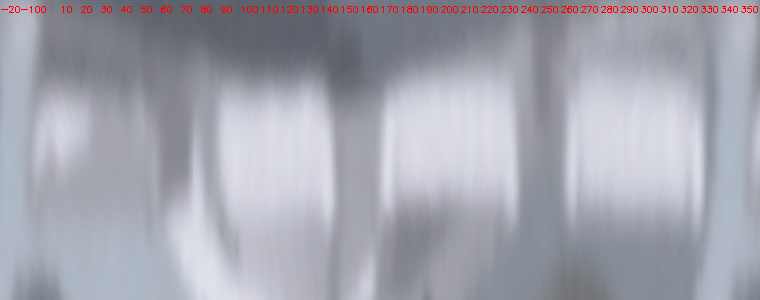

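Slots lie at −18°+90k and the drum centre is at (0.5545, 0.054), with the rim at about 0.061, which agrees with the given height. Next I go above the plate.

Call:
step_arm(
  increments=[
    {"offset": [-0.8, -4.1, 0.9], "rotation": [0, 0, 0], "claw": 0.6},
    {"offset": [-0.8, -4.1, 0.9], "rotation": [0, 0, 0], "claw": 0.6},
    {"offset": [-0.8, -4.1, 0.9], "rotation": [0, 0, 0], "claw": 0.6},
    {"offset": [-0.8, -4.1, 0.9], "rotation": [0, 0, 0], "claw": 0.6},
    {"offset": [-0.8, -4.1, 0.9], "rotation": [0, 0, 0], "claw": 0.6},
    {"offset": [-0.8, -4.1, 0.9], "rotation": [0, 0, 0], "claw": 0.6},
    {"offset": [-0.8, -4.1, 0.9], "rotation": [0, 0, 0], "claw": 0.6},
    {"offset": [-0.8, -4.1, 0.9], "rotation": [0, 0, 0], "claw": 0.6},
  ],
)

```text
time: 2.15
eef_pos: [0.4543, -0.2269, 0.199]
tcp_rot: [0.167, 0.986, 0.0, -0.0]
wrist_force: [0.6, 0.7, 0.2]
gripper_width: 0.602
```

Call:
step_arm(
  increments=[
    {"offset": [0, 0, 0], "rotation": [0, 0, 8.5], "claw": 0.6},
    {"offset": [0, 0, 0], "rotation": [0, 0, 8.5], "claw": 0.6},
    {"offset": [0, 0, 0], "rotation": [0, 0, 8.5], "claw": 0.6},
    {"offset": [0, 0, 0], "rotation": [0, 0, 8.5], "claw": 0.6},
    {"offset": [0, 0, 0], "rotation": [0, 0, 8.5], "claw": 0.6},
    {"offset": [0, 0, 0], "rotation": [0, 0, 8.5], "claw": 0.6},
    {"offset": [0, 0, 0], "rotation": [0, 0, 8.5], "claw": 0.6},
    {"offset": [0, 0, 0], "rotation": [0, 0, 8.5], "claw": 0.6},
    {"offset": [0, 0, 0], "rotation": [0, 0, 8.5], "claw": 0.6},
    {"offset": [0, 0, 0], "rotation": [0, 0, 0], "claw": 0.6},
  ],
)

```text
time: 3.15
eef_pos: [0.4548, -0.2254, 0.1993]
tcp_rot: [0.742, 0.67, 0.0, -0.0]
wrist_force: [-0.9, -0.5, 0.4]
gripper_width: 0.605
```

```bash
cat >> h.py <<'E'
from scipy.spatial.transform import Rotation as Ro
def todo(target,yaw=None,s=None):
    s=s or telemetry.observe(); R=Ro.from_quat(s['tcp_rot']).as_matrix()
    y=np.degrees(np.arctan2(R[1,1],R[0,1])); print('t',s['time'],'tcp',s['eef_pos'].round(4),'yaw_y',y.round(2),'tilt',R[:2,2].round(4),'F',s['wrist_force'].round(1),'w',round(s['gripper_width'],3))
    print('tool shift cm',(R.T@(np.array(target)-s['eef_pos'])*100).round(2),'rotz',None if yaw is None else round(y-yaw,2))
E
python3 - <<'E'
from h import *
d=grab('wrist','w2'); w=cloud(d).reshape(-1,3)
n=w[np.hypot(w[:,0]-.455,w[:,1]+.2315)<.05]
for lo,hi in((.003,.010),(.012,.026),(.0255,.032)):
    p=n[(n[:,2]>lo)&(n[:,2]<hi)]; print(len(p),p.mean(0).round(4),cv2.minAreaRect(p[:,:2].astype(np.float32)))
print('bench z',np.median(n[n[:,2]<.003][:,2]))
cv2.imwrite('pics/w2.png',cv2.resize(d['color'],(800,600),interpolation=3))
todo([.455,-.2315,.1],-7)
E
```

```text
1832 [ 0.4552 -0.2296  0.0055] ((0.4551619589328766, -0.23145116865634918), (0.06634151935577393, 0.06709888577461243), 36.60980987548828)
365 [ 0.4553 -0.228   0.0224] ((0.45547348260879517, -0.23073188960552216), (0.03308075666427612, 0.02542794682085514), 83.92060852050781)
241 [ 0.4553 -0.2312  0.0274] ((0.45511719584465027, -0.23109042644500732), (0.022295676171779633, 0.022823967039585114), 40.47993087768555)
bench z -0.0005210371805100256
t 3.2 tcp [ 0.4548 -0.2256  0.1993] yaw_y -5.5 tilt [-0.0003  0.0003] F [-0.5 -0.8 -0.1] w 0.601
tool shift cm [-0.59  0.08  9.93] rotz 1.5
```

View pics/w2.png

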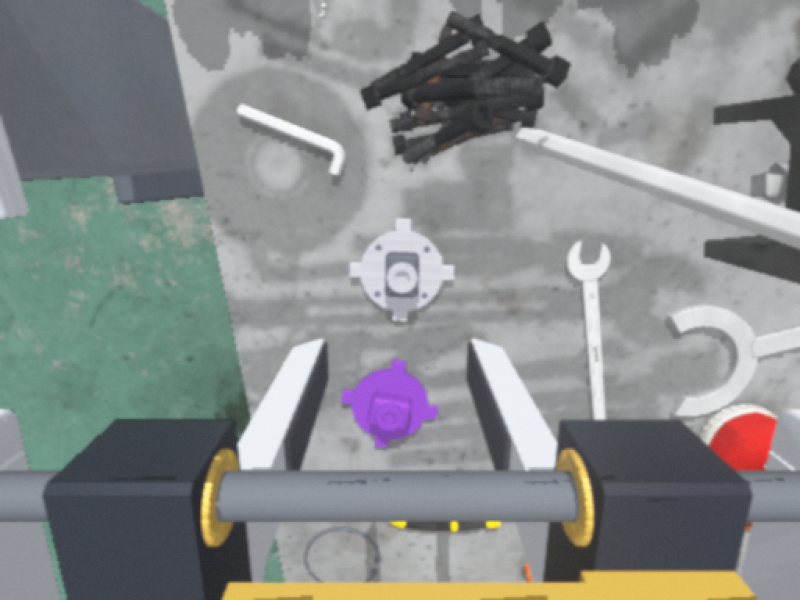

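The wrist depth gives the plate centre at (0.4552, −0.2312) and the grip line at −6°. Going down.

Call:
step_arm(
  increments=[
    {"offset": [-0.57, 0.07, 0], "rotation": [0, 0, 0.6], "claw": 0.6},
    {"offset": [0, 0, 3.5], "rotation": [0, 0, 0], "claw": 0.6},
    {"offset": [0, 0, 3.5], "rotation": [0, 0, 0], "claw": 0.6},
    {"offset": [0, 0, 3.5], "rotation": [0, 0, 0], "claw": 0.6},
    {"offset": [0, 0, 3.5], "rotation": [0, 0, 0], "claw": 0.6},
    {"offset": [0, 0, 3], "rotation": [0, 0, 0], "claw": 0.6},
    {"offset": [0, 0, 1.5], "rotation": [0, 0, 0], "claw": 0.6},
    {"offset": [0, 0, 0.5], "rotation": [0, 0, 0], "claw": 0.6},
    {"offset": [0, 0, 0], "rotation": [0, 0, 0], "claw": 0.6},
  ],
)

```text
time: 4.1
eef_pos: [0.4548, -0.2323, 0.0093]
tcp_rot: [0.745, 0.667, -0.0, -0.0]
wrist_force: [0.7, 0.6, 0.7]
gripper_width: 0.606
```

Run:
```python
from h import *
todo([.4552,-.2312,.009],-6.2)
```

```text
t 4.1 tcp [ 0.4548 -0.2323  0.0093] yaw_y -6.25 tilt [-0.0006  0.0004] F [0.7 0.6 0.7] w 0.606
tool shift cm [0.11 0.02 0.03] rotz -0.05
```

Call:
step_arm(
  grip_force=30,
  increments=[
    {"offset": [0.1, 0, 0], "rotation": [0, 0, 0], "claw": 0.6},
    {"offset": [0, 0, 0], "rotation": [0, 0, 0], "claw": 0.1},
    {"offset": [0, 0, 0], "rotation": [0, 0, 0], "claw": 0.1},
    {"offset": [0, 0, 0], "rotation": [0, 0, 0], "claw": 0.1},
    {"offset": [0, 0, 0], "rotation": [0, 0, 0], "claw": 0.1},
    {"offset": [0, 0, 0], "rotation": [0, 0, 0], "claw": 0.1},
    {"offset": [0, 0, 0], "rotation": [0, 0, 0], "claw": 0.1},
    {"offset": [0, 0, -1], "rotation": [0, 0, 0], "claw": 0.1},
    {"offset": [0, 0, -3], "rotation": [0, 0, 0], "claw": 0.1},
    {"offset": [0, 0, -4], "rotation": [0, 0, 0], "claw": 0.1},
    {"offset": [0, 0, -4], "rotation": [0, 0, 0], "claw": 0.1},
    {"offset": [0, 0, -4], "rotation": [0, 0, 0], "claw": 0.1},
  ],
)

```text
time: 5.3
eef_pos: [0.4543, -0.2309, 0.1713]
tcp_rot: [0.745, 0.667, -0.0, -0.0]
wrist_force: [1.1, -0.7, -3.3]
gripper_width: 0.274
```

Run:
```python
from h import *
todo([.5545,.054,.169],-18.1)
```

```text
t 5.3 tcp [ 0.4543 -0.2309  0.1713] yaw_y -6.34 tilt [-0.0009  0.0004] F [ 1.1 -0.7 -3.3] w 0.274
tool shift cm [29.42  6.81  0.23] rotz 11.76
```

Call:
step_arm(
  increments=[
    {"offset": [3.5, 0.8, 0], "rotation": [0, 0, 0], "claw": 0.1},
    {"offset": [3.7, 0.86, 0], "rotation": [0, 0, 0], "claw": 0.1},
    {"offset": [3.7, 0.86, 0], "rotation": [0, 0, 0], "claw": 0.1},
    {"offset": [3.7, 0.86, 0], "rotation": [0, 0, 0], "claw": 0.1},
    {"offset": [3.7, 0.86, 0], "rotation": [0, 0, 0], "claw": 0.1},
    {"offset": [3.7, 0.86, 0], "rotation": [0, 0, 0], "claw": 0.1},
    {"offset": [3.7, 0.86, 0], "rotation": [0, 0, 0], "claw": 0.1},
    {"offset": [3.7, 0.86, 0], "rotation": [0, 0, 0], "claw": 0.1},
    {"offset": [0, 0, 0], "rotation": [0, 0, 5.9], "claw": 0.1},
    {"offset": [0, 0, 0], "rotation": [0, 0, 5.9], "claw": 0.1},
    {"offset": [0, 0, 0], "rotation": [0, 0, 0], "claw": 0.1},
    {"offset": [0, 0, 0], "rotation": [0, 0, 0], "claw": 0.1},
  ],
)

```text
time: 6.5
eef_pos: [0.555, 0.0533, 0.1696]
tcp_rot: [0.809, 0.588, -0.0, -0.0]
wrist_force: [-0.8, -0.8, -2.5]
gripper_width: 0.273
```

Run:
```python
from h import *
d=grab('wrist','w3'); t=grab('top','t3'); g=np.vstack([cv2.resize(d['color'][150:300,100:400],(600,300),interpolation=2),cv2.resize(t['color'][150:220,160:300],(600,300),interpolation=2)])
cv2.imwrite('pics/w3.png',g)
for dd,n in((d,'wrist'),(t,'top')):
  w=cloud(dd).reshape(-1,3); m=(np.hypot(w[:,0]-.5545,w[:,1]-.054)<.046)&(abs(w[:,2]-.166)<.004); p=w[m].astype(np.float32)
  if len(p)>5: print(n,len(p),p.mean(0),cv2.minAreaRect(p[:,:2]))
todo([.5545,.054,.08],-18.1)
print(telemetry.observe()['joints'])
```

```text
Traceback (most recent call last):
cv2.error: OpenCV(4.12.0) /io/opencv/modules/imgproc/src/convhull.cpp:143: error: (-215:Assertion failed) total >= 0 && (depth == CV_32F || depth == CV_32S) in function 'convexHull'
```

View pics/w3.png

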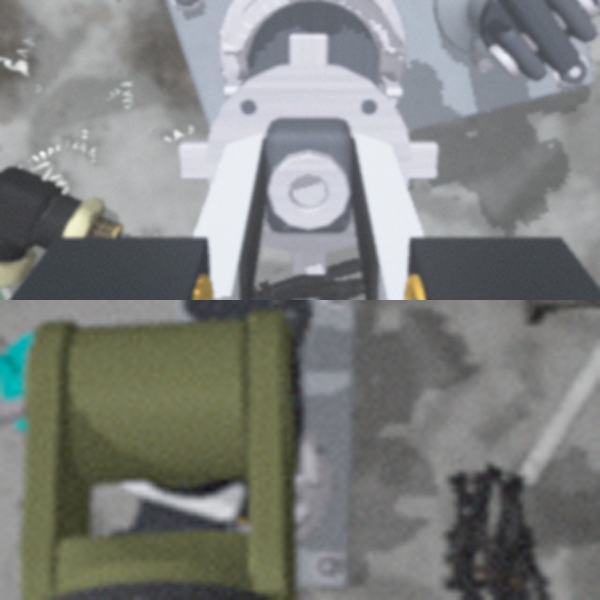

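The plate is held squarely: collar at (308,190) and lugs at (195,160), (425,160) and (308,50) in the crop. I'll measure its offset from the TCP.

Run:
```python
from h import *
d=load('w3'); W=cloud(d); w=W.reshape(-1,3)
m=(np.hypot(w[:,0]-.555,w[:,1]-.0533)<.016)&(abs(w[:,2]-.1885)<.003); p=w[m]
print('collar',len(p),p.mean(0),cv2.minAreaRect(p[:,:2].astype(np.float32)))
m=(np.hypot(w[:,0]-.555,w[:,1]-.0533)<.046)&(abs(w[:,2]-.166)<.004); p=w[m]; print('disc',len(p),p.mean(0))
q=p[np.hypot(p[:,0]-.555,p[:,1]-.0533)>.037]; a=np.degrees(np.arctan2(q[:,1]-.0533,q[:,0]-.555)); 
h=np.histogram(a,np.arange(-180,181,10)); print([(int(e),int(c)) for c,e in zip(*h) if c])
# lug mid angles: pixels (crop->full: /2 + (100,150))
for s in((195,160),(425,160),(308,45)):
    u,v=s[0]/2+100,s[1]/2+150; P=W[int(v),int(u)]; print(s,P.round(4),np.degrees(np.arctan2(P[1]-.0533,P[0]-.555)).round(1))
# rim again from here
m=(np.hypot(w[:,0]-.5545,w[:,1]-.054)<.05)&(abs(w[:,2]-.061)<.003)
print('rim px',m.sum())
todo([.5545,.054,.08],-18.1)
```

```text
collar 1025 [0.55311507 0.05379465 0.18730259] ((0.5528047680854797, 0.05362674593925476), (0.024668121710419655, 0.026749543845653534), 66.32881164550781)
disc 4186 [0.55565382 0.06291343 0.16521559]
[(-130, 1), (-120, 73), (-110, 53), (-30, 27), (-20, 41), (60, 29), (70, 84), (80, 40), (150, 76), (160, 111), (170, 11)]
(195, 160) [0.5183 0.0654 0.1665] 161.7
(425, 160) [0.5888 0.042  0.1652] -18.5
(308, 45) [0.5649 0.0903 0.1657] 75.0
rim px 910
t 6.6 tcp [0.5551 0.0532 0.1695] yaw_y -18.03 tilt [-0.0003 -0.    ] F [-0.1 -0.5 -2.6] w 0.274
tool shift cm [ 0.06 -0.08  8.95] rotz 0.07
```

Run:
```python
from h import *
from scipy.optimize import least_squares
def rim(f,c0):
    w=cloud(load(f)).reshape(-1,3); m=(np.hypot(w[:,0]-c0[0],w[:,1]-c0[1])<.05)&(abs(w[:,2]-.0615)<.003); q=w[m,:2]
    q=q[abs(np.hypot(*(q-c0).T)-.040)<.008]
    o=least_squares(lambda c:np.clip(abs(np.hypot(*(q-c).T)-.040)-.0037,0,None),c0,x_scale=1e-3,diff_step=1e-4).x
    a=np.degrees(np.arctan2(*(q-o).T[::-1]))%360; print(f,len(q),o.round(4),np.histogram(a,np.arange(0,361,30))[0]); return o
for f in('w1','w3','top0'): rim(f,np.array([.5545,.054]))
```

```text
w1 831 [0.5547 0.054 ] [ 89  91  21  96 101  24  99  89  25  91  88  17]
w3 901 [0.555  0.0549] [182 188  47 188 181  28   0   0   0   0  44  43]
top0 150 [0.5548 0.0543] [19 14  5 17 17  6 17 18  3 16 16  2]
```

Call:
step_arm(
  increments=[
    {"offset": [0.11, 0.02, 0], "rotation": [0, 0, 0], "claw": 0.1},
    {"offset": [0, 0, 3], "rotation": [0, 0, 0], "claw": 0.1},
    {"offset": [0, 0, 3], "rotation": [0, 0, 0], "claw": 0.1},
    {"offset": [0, 0, 2.5], "rotation": [0, 0, 0], "claw": 0.1},
    {"offset": [0, 0, 0.5], "rotation": [0, 0, 0], "claw": 0.1},
    {"offset": [0, 0, 0.3], "rotation": [0, 0, 0], "claw": 0.1},
    {"offset": [0, 0, 0.3], "rotation": [0, 0, 0], "claw": 0.1},
    {"offset": [0, 0, 0.2], "rotation": [0, 0, 0], "claw": 0.1},
    {"offset": [0, 0, 0], "rotation": [0, 0, 0], "claw": 0.1},
  ],
)

```text
time: 7.5
eef_pos: [0.556, 0.0544, 0.072]
tcp_rot: [0.81, 0.587, 0.0, 0.0]
wrist_force: [0.5, -0.1, -3.2]
gripper_width: 0.274
```

Call:
step_arm(
  increments=[
    {"offset": [0, 0, 0.2], "rotation": [0, 0, 0], "claw": 0.1},
    {"offset": [0, 0, 0.2], "rotation": [0, 0, 0], "claw": 0.1},
    {"offset": [0, 0, 0.2], "rotation": [0, 0, 0], "claw": 0.1},
    {"offset": [0, 0, 0], "rotation": [0, 0, 0], "claw": 0.1},
  ],
)

```text
time: 7.9
eef_pos: [0.5557, 0.0544, 0.0652]
tcp_rot: [0.81, 0.587, -0.0, -0.0]
wrist_force: [1.3, -0.5, -2.4]
gripper_width: 0.277
```

No contact force with the underside 6 mm below the rim, so the lugs are in the slots. I lower it to the seat and let go with a small opening.

Call:
step_arm(
  increments=[
    {"offset": [0, 0, 0.2], "rotation": [0, 0, 0], "claw": 0.1},
    {"offset": [0, 0, 0.2], "rotation": [0, 0, 0], "claw": 0.1},
    {"offset": [0, 0, 0], "rotation": [0, 0, 0], "claw": 0.1},
  ],
)

```text
time: 8.2
eef_pos: [0.5558, 0.0544, 0.0616]
tcp_rot: [0.81, 0.587, 0.0, 0.0]
wrist_force: [-2.3, -0.6, 3.3]
gripper_width: 0.271
```

Call:
step_arm(
  increments=[
    {"offset": [0, 0, 0], "rotation": [0, 0, 0], "claw": 0.4},
    {"offset": [0, 0, 0], "rotation": [0, 0, 0], "claw": 0.4},
    {"offset": [0, 0, 0], "rotation": [0, 0, 0], "claw": 0.4},
    {"offset": [0, 0, -0.5], "rotation": [0, 0, 0], "claw": 0.4},
    {"offset": [0, 0, -2], "rotation": [0, 0, 0], "claw": 0.4},
    {"offset": [0, 0, -4], "rotation": [0, 0, 0], "claw": 0.4},
    {"offset": [0, 0, -4], "rotation": [0, 0, 0], "claw": 0.4},
    {"offset": [0, 0, -4], "rotation": [0, 0, 0], "claw": 0.4},
    {"offset": [0, 0, -4], "rotation": [0, 0, 0], "claw": 0.4},
    {"offset": [0, 0, 0], "rotation": [0, 0, 0], "claw": 0.4},
  ],
)

```text
time: 9.2
eef_pos: [0.5573, 0.0545, 0.2525]
tcp_rot: [0.81, 0.587, 0.004, 0.003]
wrist_force: [0.2, -0.7, 0.0]
gripper_width: 0.399
```

Run:
```python
from h import *
d=grab('wrist','w4'); w=cloud(d).reshape(-1,3); cv2.imwrite('pics/w4.png',cv2.resize(d['color'],(800,600),interpolation=2))
n=w[np.hypot(w[:,0]-.5548,w[:,1]-.054)<.03]
for lo,hi in((.052,.062),(.077,.086)):
    p=n[(n[:,2]>lo)&(n[:,2]<hi)]; 
    A=np.c_[p[:,:2]-[.5548,.054],np.ones(len(p))]; print(len(p),p.mean(0).round(4),cv2.minAreaRect(p[:,:2].astype(np.float32))[:2],'plane',np.linalg.lstsq(A,p[:,2],rcond=None)[0].round(4))
b=w[(abs(w[:,0]-.58)<.06)&(abs(w[:,1]-.22)<.05)&(w[:,2]>.13)&(w[:,2]<.18)]; print('ball?',len(b),b.mean(0) if len(b) else '')
todo([.58,.222,.2])
```

```text
1182 [0.5563 0.0553 0.0575] ((0.5547295808792114, 0.053759410977363586), (0.058969952166080475, 0.05914846807718277)) plane [-0.002   0.0004  0.0575]
253 [0.553  0.0547 0.0794] ((0.5529821515083313, 0.054580606520175934), (0.022812092676758766, 0.02314952202141285)) plane [-0.0075 -0.0099  0.0794]
ball? 1061 [0.59217459 0.19399563 0.14849742]
t 9.25 tcp [0.5565 0.0544 0.2493] yaw_y -18.14 tilt [0.0051 0.0001] F [-0.1  0.6 -0.6] w 0.399
tool shift cm [16.65 -3.01  4.94] rotz None
```

View pics/w4.png

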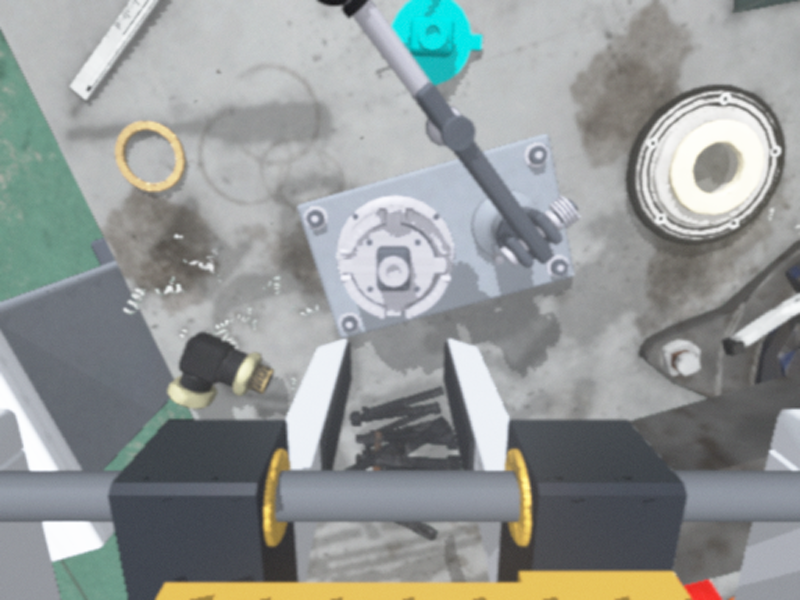

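The plate is seated flat: disc top at 0.0575 against 0.058 expected, and plane slope about 0. Now I locate the ball and pivot.

Run:
```python
from h import *
from scipy.optimize import least_squares
for f in('top0','w1'):
    d=load(f); W=cloud(d); c=d['color'].max(2)
    m=(c<70)&(abs(W[...,0]-.58)<.05)&(abs(W[...,1]-.225)<.04)&(W[...,2]>.13)&(W[...,2]<.19); p=W[m]
    o=least_squares(lambda q:np.linalg.norm(p-q,axis=1)-.017,p.mean(0)-[0,0,.01],x_scale=1e-2,loss='soft_l1',f_scale=.002).x
    print(f,len(p),'ball',o.round(4),p.mean(0).round(4), p.max(0).round(4))
    # lever axis points above z .1
    n=W[(W[...,2]>.085)&(W[...,2]<.15)&(abs(W[...,0]-.62)<.05)&(W[...,1]>.03)&(W[...,1]<.19)]
    l=n[(n[:,1]>.09)]; v=cv2.fitLine(l.astype(np.float32),cv2.DIST_HUBER,0,.01,.01).ravel(); print('lever line',v.round(4),'az',np.degrees(np.arctan2(v[1],v[0])).round(1))
    b=W[(abs(W[...,2]-.0095)<.006)&(W[...,0]>.47)&(W[...,0]<.72)&(abs(W[...,1]-.055)<.075)]
    r=cv2.minAreaRect(b[:,:2].astype(np.float32)); print('base',r, np.median(b[:,2]))
    o_=o-np.array([.5547,.0542,0]); 
todo([.58,.222,.2])
```

```text
top0 114 ball [0.5788 0.2292 0.1553] [0.5781 0.2241 0.1664] [0.5916 0.2408 0.1746]
lever line [-0.3739  0.8886  0.2655  0.6154  0.1378  0.1326] az 112.8
base ((0.5948026776313782, 0.05437350273132324), (0.14793343842029572, 0.24787354469299316), 89.81015014648438) 0.01134536972481337
w1 647 ball [0.5788 0.2292 0.1547] [0.5741 0.2229 0.1648] [0.5898 0.2412 0.1734]
lever line [-0.399   0.884   0.2435  0.6198  0.124   0.1277] az 114.3
base ((0.5942562222480774, 0.05198994278907776), (0.13013646006584167, 0.2241223305463791), 87.49588775634766) 0.011252148353367353
t 9.25 tcp [0.5565 0.0544 0.2493] yaw_y -18.14 tilt [0.0051 0.0001] F [-0.1  0.6 -0.6] w 0.399
tool shift cm [16.65 -3.01  4.94] rotz None
```

Ball at (0.5788, 0.2292, 0.155), pivot about (0.6546, 0.049), lever azimuth 113°. The 196 mm distance and the height agree with the data given. I go over the ball with the fingers straddling the lever.

Call:
step_arm(
  increments=[
    {"offset": [0, 0, 0], "rotation": [0, 0, -8.2], "claw": 0.6},
    {"offset": [0, 0, 0], "rotation": [0, 0, -8.2], "claw": 0.6},
    {"offset": [0, 0, 0], "rotation": [0, 0, -8.2], "claw": 0.6},
    {"offset": [0, 0, 0], "rotation": [0, 0, -8.2], "claw": 0.6},
    {"offset": [0, 0, 0], "rotation": [0, 0, -8.2], "claw": 0.6},
    {"offset": [3.05, 1.75, 0], "rotation": [0, 0, 0], "claw": 0.6},
    {"offset": [3.05, 1.75, 0], "rotation": [0, 0, 0], "claw": 0.6},
    {"offset": [3.05, 1.75, 0], "rotation": [0, 0, 0], "claw": 0.6},
    {"offset": [3.05, 1.75, 0], "rotation": [0, 0, 0], "claw": 0.6},
    {"offset": [3.05, 1.75, 0], "rotation": [0, 0, 0], "claw": 0.6},
    {"offset": [0, 0, 0], "rotation": [0, 0, 0], "claw": 0.6},
  ],
)

```text
time: 10.35
eef_pos: [0.5765, 0.2323, 0.2446]
tcp_rot: [0.552, 0.834, -0.001, -0.001]
wrist_force: [-0.4, 0.2, 0.2]
gripper_width: 0.597
```

Run:
```python
from h import *
from scipy.optimize import least_squares
d=grab('wrist','w5'); W=cloud(d); c=d['color'].max(2)
m=(c<70)&(abs(W[...,0]-.58)<.04)&(abs(W[...,1]-.225)<.04)&(W[...,2]>.13)&(W[...,2]<.19); p=W[m]
if len(p)>20: print(len(p),least_squares(lambda q:np.linalg.norm(p-q,axis=1)-.017,p.mean(0)-[0,0,.01],x_scale=1e-2,loss='soft_l1',f_scale=.002).x)
todo([.5788,.2292,.138],22.8)
```

```text
789 [0.57864824 0.22957006 0.15504446]
t 10.4 tcp [0.5766 0.2304 0.2447] yaw_y 23.0 tilt [-0.0023 -0.0007] F [-0.   0.1  0.3] w 0.601
tool shift cm [-0.2   0.18 10.67] rotz 0.2
```

Call:
step_arm(
  grip_force=8,
  increments=[
    {"offset": [-0.2, 0.18, 3], "rotation": [0, 0, 0], "claw": 0.6},
    {"offset": [0, 0, 4], "rotation": [0, 0, 0], "claw": 0.6},
    {"offset": [0, 0, 3], "rotation": [0, 0, 0], "claw": 0.6},
    {"offset": [0, 0, 0.7], "rotation": [0, 0, 0], "claw": 0.6},
    {"offset": [0, 0, 0], "rotation": [0, 0, 0], "claw": 0.3},
    {"offset": [0, 0, 0], "rotation": [0, 0, 0], "claw": 0.3},
    {"offset": [0, 0, 0], "rotation": [0, 0, 0], "claw": 0.3},
    {"offset": [0, 0, 0], "rotation": [0, 0, 0], "claw": 0.3},
    {"offset": [0, 0, 0], "rotation": [0, 0, 0], "claw": 0.3},
  ],
)

```text
time: 11.3
eef_pos: [0.58, 0.228, 0.1406]
tcp_rot: [0.553, 0.833, 0.001, 0.001]
wrist_force: [0.3, 0.6, 2.5]
gripper_width: 0.356
```

Call:
step_arm(
  increments=[
    {"offset": [-0.02, -0.68, 0], "rotation": [0, 0, -2], "claw": 0.3},
    {"offset": [-0.05, -1.36, 0], "rotation": [0, 0, -4], "claw": 0.3},
    {"offset": [-0.05, -1.36, 0], "rotation": [0, 0, -4], "claw": 0.3},
    {"offset": [-0.05, -1.36, 0], "rotation": [0, 0, -4], "claw": 0.3},
    {"offset": [-0.05, -1.36, 0], "rotation": [0, 0, -4], "claw": 0.3},
    {"offset": [-0.05, -1.36, 0], "rotation": [0, 0, -4], "claw": 0.3},
    {"offset": [-0.05, -1.36, 0], "rotation": [0, 0, -4], "claw": 0.3},
    {"offset": [-0.05, -1.36, 0], "rotation": [0, 0, -4], "claw": 0.3},
    {"offset": [-0.05, -1.36, 0], "rotation": [0, 0, -4], "claw": 0.3},
    {"offset": [-0.05, -1.36, 0], "rotation": [0, 0, -4], "claw": 0.3},
    {"offset": [0, 0, 0], "rotation": [0, 0, 0], "claw": 0.3},
  ],
)

```text
time: 12.4
eef_pos: [0.4853, 0.142, 0.1402]
tcp_rot: [0.251, 0.968, 0.0, 0.001]
wrist_force: [1.6, -0.9, 1.4]
gripper_width: 0.354
```

Run:
```python
from h import *
todo([.459,.0595,.1406],87)
p=telemetry.observe()['eef_pos']; v=p[:2]-[.6546,.0492]; print(np.hypot(*v),np.degrees(np.arctan2(v[1],v[0])))
```

```text
t 12.4 tcp [0.4853 0.142  0.1402] yaw_y 60.89 tilt [ 0.0015 -0.0001] F [ 1.6 -0.9  1.4] w 0.354
tool shift cm [-1.72 -8.49 -0.05] rotz -26.11
0.19307688988300653 151.27812105965805
```

Call:
step_arm(
  increments=[
    {"offset": [-0.03, -1.35, 0], "rotation": [0, 0, -4], "claw": 0.3},
    {"offset": [-0.03, -1.35, 0], "rotation": [0, 0, -4], "claw": 0.3},
    {"offset": [-0.03, -1.35, 0], "rotation": [0, 0, -4], "claw": 0.3},
    {"offset": [-0.03, -1.35, 0], "rotation": [0, 0, -4], "claw": 0.3},
    {"offset": [-0.03, -1.35, 0], "rotation": [0, 0, -4], "claw": 0.3},
    {"offset": [0, -0.68, 0], "rotation": [0, 0, -2], "claw": 0.3},
    {"offset": [0, -0.34, 0], "rotation": [0, 0, -1], "claw": 0.3},
    {"offset": [0, 0, 0], "rotation": [0, 0, 0], "claw": 0.3},
  ],
)

```text
time: 13.2
eef_pos: [0.4623, 0.0694, 0.1402]
tcp_rot: [0.055, 0.999, 0.0, 0.002]
wrist_force: [7.6, -0.5, 1.0]
gripper_width: 0.356
```

Run:
```python
from h import *
todo([.459,.0595,.1406],87)
p=telemetry.observe()['eef_pos']; v=p[:2]-[.6546,.0492]; print(np.hypot(*v),np.degrees(np.arctan2(v[1],v[0])))
```

```text
t 13.2 tcp [0.4623 0.0694 0.1402] yaw_y 83.75 tilt [0.0033 0.0001] F [ 7.6 -0.5  1. ] w 0.356
tool shift cm [ 0.22 -1.02 -0.04] rotz -3.25
0.19331817726220854 173.9889065499228
```

Call:
step_arm(
  increments=[
    {"offset": [-0.1, -0.34, 0], "rotation": [0, 0, -1], "claw": 0.3},
    {"offset": [0, -0.34, 0], "rotation": [0, 0, -1], "claw": 0.3},
    {"offset": [0, 0, 0], "rotation": [0, 0, 0], "claw": 0.3},
  ],
)

```text
time: 13.5
eef_pos: [0.4616, 0.0625, 0.1396]
tcp_rot: [0.036, 0.999, -0.0, 0.0]
wrist_force: [2.4, -0.4, 1.8]
gripper_width: 0.356
```

Call:
step_arm(
  increments=[
    {"offset": [0, -0.3, 0], "rotation": [0, 0, -1], "claw": 0.3},
    {"offset": [0, 0, 0], "rotation": [0, 0, 0], "claw": 0.3},
  ],
)

```text
time: 13.7
eef_pos: [0.4613, 0.0594, 0.1396]
tcp_rot: [0.027, 1.0, -0.0, 0.0]
wrist_force: [5.1, -1.7, 1.4]
gripper_width: 0.353
```

Call:
step_arm(
  increments=[
    {"offset": [0, -0.2, 0], "rotation": [0, 0, -0.5], "claw": 0.3},
    {"offset": [0, 0, 0], "rotation": [0, 0, 0], "claw": 0.3},
  ],
)

```text
time: 13.9
eef_pos: [0.4612, 0.0576, 0.1396]
tcp_rot: [0.023, 1.0, -0.0, 0.0]
wrist_force: [5.4, -0.6, 0.9]
gripper_width: 0.355
```

Call:
step_arm(
  increments=[
    {"offset": [0, -0.2, 0], "rotation": [0, 0, -0.5], "claw": 0.3},
    {"offset": [0, 0, 0], "rotation": [0, 0, 0], "claw": 0.3},
  ],
)

```text
time: 14.1
eef_pos: [0.4612, 0.0561, 0.1396]
tcp_rot: [0.019, 1.0, 0.001, 0.001]
wrist_force: [5.4, 5.7, 1.0]
gripper_width: 0.354
```

Call:
step_arm(
  increments=[
    {"offset": [0, -0.2, 0], "rotation": [0, 0, -0.5], "claw": 0.3},
    {"offset": [0, 0, 0], "rotation": [0, 0, 0], "claw": 0.3},
  ],
)

```text
time: 14.3
eef_pos: [0.4612, 0.055, 0.1397]
tcp_rot: [0.014, 1.0, 0.001, 0.001]
wrist_force: [6.8, 12.6, 1.4]
gripper_width: 0.354
```

The stop is felt: Fy climbs to 12.6 N at an azimuth of about 178°, with the lever still raised. I back off slightly, firm up the grip and press down along the lever's arc.

Call:
step_arm(
  grip_force=40,
  increments=[
    {"offset": [-0.1, 0.12, 0], "rotation": [0, 0, 0], "claw": 0.3},
    {"offset": [0, 0, 0], "rotation": [0, 0, 0], "claw": 0.2},
    {"offset": [0, 0, 0], "rotation": [0, 0, 0], "claw": 0.2},
    {"offset": [0.13, 0, 0.5], "rotation": [0, 0, 0], "claw": 0.2},
    {"offset": [0.13, 0, 0.5], "rotation": [0, 0, 0], "claw": 0.2},
    {"offset": [0.13, 0, 0.5], "rotation": [0, 0, 0], "claw": 0.2},
    {"offset": [0.12, 0, 0.5], "rotation": [0, 0, 0], "claw": 0.2},
    {"offset": [0.08, 0, 0.5], "rotation": [0, 0, 0], "claw": 0.2},
    {"offset": [0.08, 0, 0.5], "rotation": [0, 0, 0], "claw": 0.2},
    {"offset": [0.08, 0, 0.5], "rotation": [0, 0, 0], "claw": 0.2},
    {"offset": [0, 0, 0], "rotation": [0, 0, 0], "claw": 0.2},
  ],
)

```text
time: 15.4
eef_pos: [0.4539, 0.0561, 0.1041]
tcp_rot: [0.014, 1.0, 0.001, -0.0]
wrist_force: [1.2, 8.6, 4.3]
gripper_width: 0.35
```

Call:
step_arm(
  increments=[
    {"offset": [0.07, 0, 0.5], "rotation": [0, 0, 0], "claw": 0.2},
    {"offset": [0.04, 0, 0.5], "rotation": [0, 0, 0], "claw": 0.2},
    {"offset": [0.03, 0, 0.5], "rotation": [0, 0, 0], "claw": 0.2},
    {"offset": [0.02, 0, 0.5], "rotation": [0, 0, 0], "claw": 0.2},
    {"offset": [0, 0, 0.5], "rotation": [0, 0, 0], "claw": 0.2},
    {"offset": [0, 0, 0], "rotation": [0, 0, 0], "claw": 0.2},
    {"offset": [0, 0, 0], "rotation": [0, 0, 0], "claw": 0.2},
  ],
)

```text
time: 16.1
eef_pos: [0.4526, 0.0562, 0.0799]
tcp_rot: [0.014, 1.0, 0.001, -0.0]
wrist_force: [-1.4, 10.1, 9.9]
gripper_width: 0.347
```

Run:
```python
from h import *
d=grab('scene','s6'); t=grab('wrist','w6'); g=np.hstack([cv2.resize(d['color'][130:230,150:300],(450,300),interpolation=2),cv2.resize(t['color'],(350,300))]); 
cv2.imwrite('pics/s6.png',g); todo([.45,.056,.0791],88)
for n,dd in(('scene',d),('wrist',t)):
  w=cloud(dd).reshape(-1,3)
  m=(w[:,0]>.47)&(w[:,0]<.64)&(abs(w[:,1]-.055)<.012)&(w[:,2]>.083)&(w[:,2]<.14); p=w[m]
  for a in np.arange(.47,.64,.015):
    q=p[(p[:,0]>=a)&(p[:,0]<a+.015)]
    if len(q)>3: print(n,round(a+.0075,3),len(q),'ztop',np.percentile(q[:,2],90).round(4),'y',q[:,1].mean().round(4))
```

```text
t 16.2 tcp [0.4526 0.0561 0.08  ] yaw_y 88.35 tilt [-0.      0.0017] F [-1.7  9.5 10.7] w 0.345
tool shift cm [ 0.26 -0.02  0.09] rotz 0.35
scene 0.478 14 ztop 0.1023 y 0.05
scene 0.492 28 ztop 0.1033 y 0.0497
scene 0.507 18 ztop 0.1039 y 0.0493
scene 0.522 36 ztop 0.1071 y 0.0489
scene 0.538 34 ztop 0.1072 y 0.0481
scene 0.552 52 ztop 0.1144 y 0.048
scene 0.568 33 ztop 0.112 y 0.0469
scene 0.582 36 ztop 0.1074 y 0.047
scene 0.598 27 ztop 0.1081 y 0.0462
scene 0.612 22 ztop 0.1079 y 0.046
scene 0.628 18 ztop 0.1076 y 0.0462
wrist 0.478 431 ztop 0.103 y 0.0565
wrist 0.492 70 ztop 0.101 y 0.0563
wrist 0.507 99 ztop 0.1017 y 0.0551
wrist 0.522 522 ztop 0.1058 y 0.0547
wrist 0.538 140 ztop 0.1063 y 0.054
wrist 0.552 168 ztop 0.0895 y 0.0548
```

View pics/s6.png

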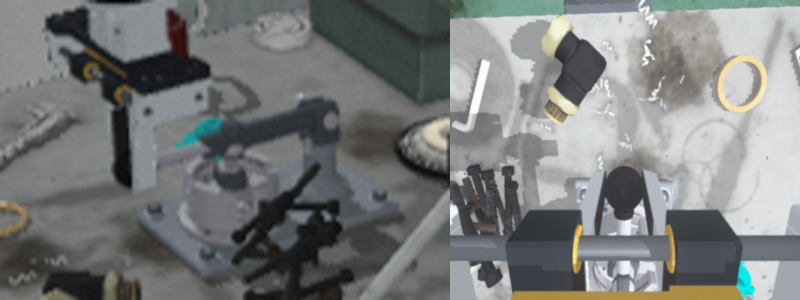

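The picture shows the lever lying level over the drum, with its pad on the plate and the ball between the fingers. Rod top heights are even (0.107 to 0.102) and Fz is about 10.7 N. The opening is drifting slightly, so I ease the grip, go down the last mm and watch whether it holds steady.

Call:
step_arm(
  grip_force=25,
  increments=[
    {"offset": [0.05, 0, 0.1], "rotation": [0, 0, 0], "claw": 0.2},
    {"offset": [0, 0, 0], "rotation": [0, 0, 0], "claw": 0.2},
    {"offset": [0, 0, 0], "rotation": [0, 0, 0], "claw": 0.2},
    {"offset": [0, 0, 0], "rotation": [0, 0, 0], "claw": 0.2},
    {"offset": [0, 0, 0], "rotation": [0, 0, 0], "claw": 0.2},
  ],
)

```text
time: 16.7
eef_pos: [0.4526, 0.0562, 0.0792]
tcp_rot: [0.014, 1.0, 0.001, 0.001]
wrist_force: [0.7, 8.7, 9.7]
gripper_width: 0.348
```

Call:
step_arm(
  increments=[
    {"offset": [0, 0, 0], "rotation": [0, 0, 0], "claw": 0.2},
    {"offset": [0, 0, 0], "rotation": [0, 0, 0], "claw": 0.2},
    {"offset": [0, 0, 0], "rotation": [0, 0, 0], "claw": 0.2},
    {"offset": [0, 0, 0], "rotation": [0, 0, 0], "claw": 0.2},
    {"offset": [0, 0, 0], "rotation": [0, 0, 0], "claw": 0.2},
    {"offset": [0, 0, 0], "rotation": [0, 0, 0], "claw": 0.2},
    {"offset": [0, 0, 0], "rotation": [0, 0, 0], "claw": 0.2},
    {"offset": [0, 0, 0], "rotation": [0, 0, 0], "claw": 0.2},
    {"offset": [0, 0, 0], "rotation": [0, 0, 0], "claw": 0.2},
    {"offset": [0, 0, 0], "rotation": [0, 0, 0], "claw": 0.2},
  ],
)

```text
time: 17.7
eef_pos: [0.4526, 0.0561, 0.0792]
tcp_rot: [0.015, 1.0, 0.001, 0.001]
wrist_force: [0.4, 9.4, 9.6]
gripper_width: 0.351
```

Run:
```python
from h import *
from scipy.optimize import least_squares
todo([.45,.056,.0791],88)
for f,d in(('w6',load('w6')),('now',grab('wrist','w7'))):
    W=cloud(d); c=d['color'].max(2)
    m=(c<60)&(np.hypot(W[...,0]-.45,W[...,1]-.056)<.0175)&(W[...,2]>.09)&(W[...,2]<.125); p=W[m]
    print(f,len(p),least_squares(lambda q:np.linalg.norm(p-q,axis=1)-.017,p.mean(0)-[0,0,.01],x_scale=1e-2,loss='soft_l1',f_scale=.002).x.round(4))
todo([.45,.056,.0791],88)
```

```text
t 17.7 tcp [0.4526 0.0561 0.0792] yaw_y 88.34 tilt [0.0014 0.0019] F [0.4 9.4 9.6] w 0.351
tool shift cm [ 0.26 -0.02  0.01] rotz 0.34
w6 592 [0.4508 0.0576 0.0952]
now 641 [0.4507 0.0576 0.0949]
t 17.75 tcp [0.4526 0.0562 0.0792] yaw_y 88.34 tilt [0.0015 0.0019] F [1.6 8.8 9.4] w 0.344
tool shift cm [ 0.26 -0.02  0.01] rotz 0.34
```

The ball centre measures 0.0949 m (level is 0.095), steady over 1.5 s, with about 9.5 N of downward push.

```bash
python3 -c "
from h import *
print(job.finish_job()); todo([.45,.056,.0791],88)"
```

```text
the job is handed in; nothing more can be done
None
the job is handed in; nothing more can be done
```

I fitted the grey steel plate into the drum, let go of it, swung the lever to its stop and pressed it level. I handed the job in with the arm still holding the lever; no verdict is reported.

- **Plate:** the disc top measured 57.5 mm above the bench (58 mm expected) and flat. The wrist camera put the collar about 2 mm off the drum axis along the closing line of the fingers, while the disc outline read centred. I put that down to camera calibration; both are inside 4 mm.
- **Stop:** lateral force climbed to about 12 N at the stop, and I kept about 9 N of it while holding.
- **Lever:** the ball centre was 94.9 mm above the bench (95 mm is level), steady for about 1.5 s. The downward push was 9.5 N, a little under the 11 N quoted.
- **Grip:** it read a little under the ball's 34 mm and wandered by under 1 mm, with no drift seen in the ball's position.
- **Not measured directly:** the spring seat travel and the pad's force on the plate. I judged both from the lever being level and the push.

The job took about 18 s of the 54 s allowed, and I viewed 10 pictures.

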